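# Stand the tip box back on its base beside the gel tank

## Robot

A 6-joint arm with a two-finger parallel gripper is mounted at the origin on a cart in front of the work surface, level with it; the furniture and walls round the work are solid. World frame = base frame: x ahead of the robot, y to its left, z up, the work surface at z = 0. Lengths are in m, angles in degrees, forces in N, time in s.
With the tool pointing down it reaches from about 0.3 to 0.75 m from the base axis. Payload 8.5 kg.
Tool frame: the origin (TCP) lies at the very end of the fingers, on their centre line; the grasp point (between the pads) lies 19 mm behind it; z points along the fingers, y is the line along which they close (so a half turn about z gives the same grasp; the last joint's range is limited). The gripper opens to 85 mm and grips with 20 to 120 N. Pads are 22 mm wide; open, the fingers measure 114 mm over their backs; the gripper's body (76 mm by 85 mm) begins 54 mm behind the grasp point. The pads swing forward as they close: fully open they stand 13 mm farther back than shut.
Start: joints at [63.581, 21.807, 74.336, -0, 83.858, -12.336], TCP at [0.134, 0.533, 0.231] pointing down, gripper open.
Joint ranges: [-178.18, 178.18], [-50.72, 133.34], [12.68, 142.11], [-81.47, 261.47], [9.98, 163.14], [-165.26, 165.26]. Speed limits (degrees/s): [136.94, 136.94, 180, 180, 180, 180].

## Interface

Orientations are given as a 3x3 rotation matrix whose columns are the frame's x, y, z axes.
In Python, from rig import env gives the robot as it stands.
- The arm moves only by the tool move_arm, never from a script. Its argument "plan" is a list of rows, each a list of 7 numbers: the turn, a rotation vector about the tool's x, y, z in degrees, then the shift along the tool's x, y, z in cm, then the gripper command: -1 is shut, 1 is fully open, values between are in proportion. In form: [[ax, ay, az, tx, ty, tz, jaw], ...]. A call has 1 to 5 rows; each row is the pose to reach, as a shift and turn from the pose commanded when the call began, along the tool's axes at that moment; what a row does not reach only later rows make up. A row lasts 1/10 s, in which the tool goes at most 50 mm and 8.59 degrees, less where a joint would pass 70% of its speed; a pose out of reach is approached as far as the arm can. A call with a gripper value outside its range is refused whole. The fingers move at their own pace and stop on an object; "squeeze" is the grip in N (left out, the last holds). Time passes only in rows, so rows that repeat a pose let the fingers close. It gives the time, the measured TCP pose, the force, the opening and the grip force at its end, in the units of the state.
- env.observe(): the state, without advancing time (a new reading comes with each control period).
- env.get_image(name): name is "scene" or "top"; returns a dict with "color" (384x512x3 uint8, red, green, blue), "fov_y" (degrees; the focal length in pixels is half the picture's height over the tangent of half this angle, whatever the lens; pixels are square), "cx", "cy" (the principal point, pixels), "R" (3x3) and "t" (3): a world point X has camera coordinates R X + t. Camera axes: x right, y down, z forward; pixel columns grow to the right and rows downward; lengths in m; the calibration is good to about 2 mm. A picture is of the moment at which its call begins. There is no depth.
- env.close_job(): hands the job in; it is judged then, once.
Trained networks look in a picture, given as the dict that the camera call returned (one of the last four; its "shot" number tells which), for a name from the list of things; names that differ only in an ending like _2 or _b are one class to them, and where a whole thing is asked for, a point or a joint stands for the part that bears it (a point fixed in the world has none). Each returns a list of dicts, best first, with "conf" (0 to 1); they miss things now and then, are a little off and sometimes report something else, mostly with a low value. They report only what shows in the picture. A call takes as long as a camera call. They do not tell look-alikes from the thing itself.
- env.outline_of(target, picture): "mask" (384x512 bool, what is visible of it) and "bbox" ([centre column, centre row, width, height] in pixels, round what is visible of it).
- env.tip_of(target, picture): "pixel" ([column, row] in pixels: a listed point, or the origin of a listed thing).
The state is a dict: "time_s": time; "q": joint angles; "qvel": joint speeds; "joint_efforts": joint torques, N m; "position": TCP position; "tool_rot": TCP orientation; "ft_force": force on the tool from outside, world axes, zero at the start; "wrist_torque": the same for the moment, N m; "grip_width": finger opening in m; "gripper_force": force on a finger pad.
Only numpy, scipy, OpenCV 4.12 (cv2) and the standard library are available. Lean on these libraries where they do the work, as an engineer would, in place of code of your own. Each camera call takes 0.05 s, during which the arm holds its last target. There are 200 camera calls.

## Task

The closed pipette-tip box has been left standing on its end, its lid more or less towards the robot and its base away from it. Push it over with the fingertips so that it comes down on its base, lid up, and then slide it along the bench until it touches the front of the small gel tank that stands behind it and leave it there, with its middle in front of the tank. Only push: do not pick the box up, do not tip it onto its lid or its side, and leave the petri dish, the tube, the small bottle, the pen and the comb where they are.

Things in the scene. Friction and masses are not known exactly. Their poses are not given: they have to be found in the camera images.
- tip_case: Closed pipette-tip box, one rigid piece, 0.1 to 0.17 kg: 120 mm long (own x), 82 wide (own y), 62 high (own z, base to lid). Origin: middle of the base's underside. Starts standing on an 82 x 62 mm end, 120 mm tall, own x up, own z level; its base faces along minus z, the way it must come down. The lid is the half with flat top and rounded shoulders; the ends and sides narrow 4 mm towards the base.
- case_centre (a point): Middle of the tip box, 31 mm from its base; 60 mm above the bench at the start, 31 mm when on its base. Pushed on the lid face 90 to 100 mm above the bench, the box tips, falls by itself once tilted about 25 degrees, and lands with its middle about 90 mm further on.
- case_edge (a point): Middle of the edge between the base and the end that the box stands on at the start; the box turns over about this edge, which stays on the bench. At the start the base faces away from the robot, up to 77 degrees to the left or right of straight ahead.
- case_corner0 (a point): Half-way up the upright corner of the tip box at own x +60, y +41 mm (the real corner is rounded, about 4 mm inside).
- case_corner1 (a point): Half-way up the upright corner of the tip box at own x +60, y -41 mm (the real corner is rounded, about 4 mm inside).
- case_corner2 (a point): Half-way up the upright corner of the tip box at own x -60, y -41 mm (the real corner is rounded, about 4 mm inside).
- case_corner3 (a point): Half-way up the upright corner of the tip box at own x -60, y +41 mm (the real corner is rounded, about 4 mm inside).
- petri_dish: Bystander: round petri dish with lid, 92 mm across, 16 mm high, lying flat; origin on the bench under its middle.
- tube: Bystander: capped 50 ml tube standing upright, 34 mm across, 111 mm high; origin on the bench under its middle.
- dye_bottle: Bystander: small screw-cap bottle, 32 mm across, 62 mm high; origin on the bench under its middle.
- pen: Bystander: marker pen lying down, 135 mm long, 16 mm thick (along its own y); origin on the bench under its middle.
- comb: Bystander: gel comb lying flat, 40 x 100 x 12 mm; origin on the bench under its middle.
- tank_front (a point): Foot of the front of the small clear gel tank, at the middle of its length, on the bench. The tank, fixed to the bench, is 239 mm long (this point's own y), 124 mm deep and 80 mm high with its lid; from here it reaches 124 mm along own plus x (away from the robot), and along own y from -105 to +115 mm. The front is an upright long side facing the robot.
There are look-alikes about, which are no part of the job. Of the things like the tip_case, leave any that is green; of the rest the larger one is meant.

How it is judged:
By the outcome, as a careful person would: the job done as asked, in the order asked, and still so for the second after the job is handed in, with the robot touching nothing.
It also fails if it takes over 45 s, if anything falls off the work surface, if the arm or the gripper's body presses on something with over 40 N, if the wrist force passes 120 N, or if a joint passes its speed limit or range.

## Working session

There is one attempt and no reset: what is moved stays moved. The work goes in short steps, Python scripts to look and compute and a tool call to move; the robot and the scene stay as the last step left them, time stands still between calls to the robot, and variables do not carry over. Pictures are saved under pics/ and viewed, at most 10 in all, crops included, and the job is handed in when it is done.

Besides the shell and the picture viewer there is one more tool, called after "Emit:" as name(argument=value, ...) on one line, values as JSON. move_arm: Moves the arm, as the interface text tells. Its arguments: {"type":"object","properties":{"plan":{"type":"array"},"squeeze":{"type":"number"}},"required":["plan"]}

```bash
ls; mkdir -p pics
cat > h.py <<'E'
import numpy as np, cv2
from rig import env
def K(p):
    f=p["color"].shape[0]/2/np.tan(np.radians(p["fov_y"])/2); return f,p["cx"],p["cy"]
def ground(p,px,z=0.):
    f,cx,cy=K(p); R=np.array(p["R"]);t=np.array(p["t"])
    d=R.T@np.array([(px[0]-cx)/f,(px[1]-cy)/f,1]); c=-R.T@t
    return c+d*(z-c[2])/d[2]
def proj(p,X):
    f,cx,cy=K(p); c=np.array(p["R"])@np.array(X)+np.array(p["t"]); return np.array([cx+f*c[0]/c[2],cy+f*c[1]/c[2]])
def tri(ps,pxs):
    A=[];b=[]
    for p,px in zip(ps,pxs):
        f,cx,cy=K(p);R=np.array(p["R"]);t=np.array(p["t"])
        d=R.T@np.array([(px[0]-cx)/f,(px[1]-cy)/f,1]);d/=np.linalg.norm(d);c=-R.T@t
        P=np.eye(3)-np.outer(d,d);A.append(P);b.append(P@c)
    return np.linalg.lstsq(np.vstack(A),np.hstack(b),rcond=None)[0]
E
python3 - <<'E'
from h import *
np.set_printoptions(precision=3,suppress=True)
ps={n:env.get_image(n) for n in("scene","top")}
cv2.imwrite("pics/a.png",np.vstack([p["color"][:,:,::-1] for p in ps.values()])[:, :])
im=np.hstack([p["color"][:,:,::-1] for p in ps.values()]);cv2.imwrite("pics/a.png",cv2.resize(im,(800,300)))
for n,p in ps.items(): cv2.imwrite(f"pics/{n}.png",cv2.resize(p["color"][:,:,::-1],(800,600),interpolation=cv2.INTER_CUBIC)); print(n,p["fov_y"],-np.array(p["R"]).T@p["t"])
zs=dict(case_centre=.06,case_edge=0,case_corner0=.12,case_corner1=.12,case_corner2=0,case_corner3=0)
for t in["tip_case","case_centre","case_edge","case_corner0","case_corner1","case_corner2","case_corner3","petri_dish","tube","dye_bottle","pen","comb","tank_front"]:
    for n,p in ps.items():
        for r in env.tip_of(t,p)[:4]:
            z=zs.get(t,0)
            print(t,n,round(r["conf"],2),np.round(r["pixel"],1),ground(p,r["pixel"],z))
E
```

```text
pics
scene 47.54552674760687 [-0.005 -0.841  0.91 ]
top 46.39168948884231 [ 0.377 -0.018  1.449]
tip_case scene 0.94 [245.4 187.1] [0.624 0.062 0.   ]
tip_case scene 0.93 [315.1 217.5] [ 0.702 -0.185  0.   ]
tip_case scene 0.65 [223.2 215.9] [ 0.49  -0.006  0.   ]
tip_case scene 0.59 [281.2 176.4] [0.752 0.031 0.   ]
tip_case top 0.86 [253.4 194.7] [ 0.571 -0.011  0.   ]
tip_case top 0.71 [324.8 160.9] [ 0.679 -0.249  0.   ]
tip_case top 0.65 [266.  229.2] [ 0.458 -0.05   0.   ]
case_centre scene 0.82 [217.8 219.5] [ 0.437 -0.064  0.06 ]
case_centre scene 0.61 [248.8 193.8] [ 0.572 -0.03   0.06 ]
case_centre scene 0.6 [307.7 212.9] [ 0.652 -0.202  0.06 ]
case_centre scene 0.45 [244.5 207. ] [ 0.527 -0.069  0.06 ]
case_centre top 0.86 [312.9 168.5] [ 0.643 -0.201  0.06 ]
case_centre top 0.65 [266.9 231.2] [ 0.449 -0.051  0.06 ]
case_centre top 0.58 [263.1 196.6] [ 0.557 -0.042  0.06 ]
case_edge scene 0.94 [225.4 227.7] [ 0.466 -0.052  0.   ]
case_edge scene 0.94 [317.2 229. ] [ 0.673 -0.224  0.   ]
case_edge scene 0.66 [245.2 202.9] [ 0.577 -0.     0.   ]
case_edge top 0.78 [255.3 195
[... 2160 characters left out ...]
   ]
petri_dish top 0.56 [155.1 225.6] [0.477 0.308 0.   ]
petri_dish top 0.43 [389.6 197.9] [ 0.552 -0.455  0.   ]
tube scene 0.67 [281.2 285. ] [ 0.461 -0.314  0.   ]
tube scene 0.56 [206.3 142.3] [0.666 0.365 0.   ]
tube top 0.43 [139.2 165. ] [0.678 0.363 0.   ]
dye_bottle scene 0.62 [331.5 216.8] [ 0.743 -0.214  0.   ]
pen scene 0.52 [279.1 285.6] [ 0.455 -0.312  0.   ]
pen top 0.6 [343.9 228.7] [ 0.455 -0.301  0.   ]
comb scene 0.85 [344.8 305.3] [ 0.544 -0.458  0.   ]
comb top 0.62 [388.9 196.3] [ 0.557 -0.453  0.   ]
tank_front scene 0.66 [283.8 174.5] [ 0.765  0.034 -0.   ]
tank_front top 0.71 [237.7 135.4] [0.771 0.037 0.   ]
tank_front top 0.66 [254.2 196.4] [ 0.566 -0.014  0.   ]
```

View pics/scene.png

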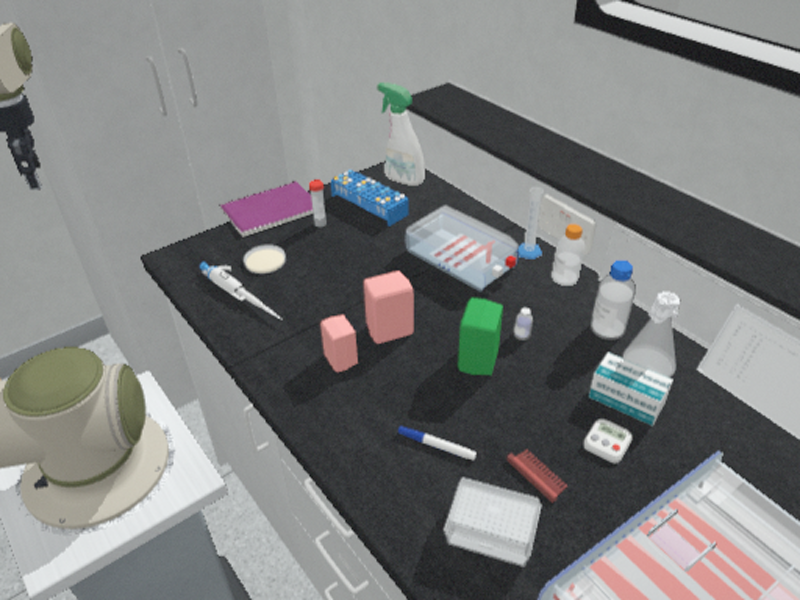

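View pics/top.png

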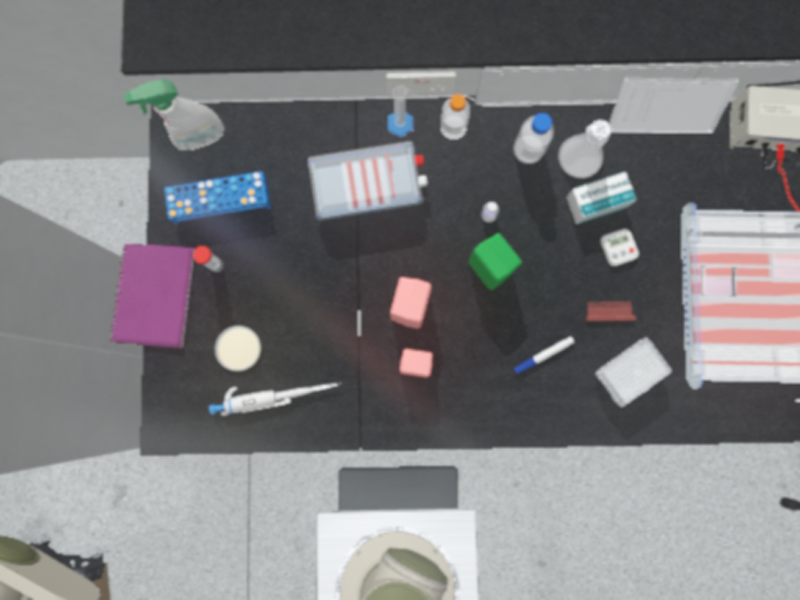

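```bash
cat > fit.py <<'E'
from h import *
from scipy.optimize import minimize
def hullmask(p,P):
    m=np.zeros(p["color"].shape[:2],np.uint8); q=np.array([proj(p,X) for X in P])
    cv2.fillConvexPoly(m,cv2.convexHull((q*8).round().astype(np.int32)),1,shift=3); return m>0
def box(x,y,yaw,d):
    c,s=np.cos(yaw),np.sin(yaw); # d: half-extent along fall dir, half across, height, (all from centre)
    return [(x+c*a-s*b,y+s*a+c*b,h) for a in(-d[0],d[0]) for b in(-d[1],d[1]) for h in(0,d[2])]
def fit(ps,ms,x0,d,free=False):
    def cost(v):
        dd=d if not free else v[3:]
        return sum(1-(H&m).sum()/(H|m).sum() for p,m in zip(ps,ms) for H in[hullmask(p,box(*v[:3],dd))])
    best=None
    for yaw in np.radians(np.arange(0,180,22.5)):
        v0=[*x0,yaw]+(list(d) if free else [])
        s=[[0]*len(v0)]+[list(np.eye(len(v0))[i]*([.015,.015,.25,.01,.01,.02][i])) for i in range(len(v0))]
        r=minimize(cost,v0,method="Nelder-Mead",options=dict(initial_simplex=np.array(v0)+np.array(s),maxiter=500))
        if best is None or r.fun<best.fun: best=r
    return best
def colmask(p,X,r=45,green=False):
    c=p["color"].astype(int); m=((c[:,:,0]-c[:,:,1])>25) if not green else ((c[:,:,1]-c[:,:,0])>40)
    n,l=cv2.connectedComponents(m.astype(np.uint8),connectivity=4); u,v=proj(p,X).round().astype(int); return l==l[v,u] if l[v,u] else m&False
E
python3 - <<'E'
from fit import *
np.set_printoptions(precision=3,suppress=True)
ps=[env.get_image(n) for n in("scene","top")]
for nm,X,d,g in[("target",(.556,-.032,.08),(.031,.041,.12),0),("small",(.452,-.05,.07),(.025,.03,.09),0),("green",(.645,-.205,.08),(.031,.041,.12),1)]:
    ms=[colmask(p,X,green=g) for p in ps]; print(nm,[m.sum() for m in ms])
    for fr in([False,True] if nm=="target" else [nm=="small"]):
        r=fit(ps,ms,X[:2],d,fr); print(r.fun,r.x[:2],np.degrees(r.x[2]),r.x[3:])
    if nm=="target":
        cr=[]
        for p in ps:
            u,v=proj(p,X).astype(int); cr.append(cv2.resize(p["color"][v-40:v+40,u-40:u+40,::-1],(400,400),interpolation=cv2.INTER_CUBIC))
        cv2.imwrite("pics/crop.png",np.hstack(cr))
print("bottle",[ (ground(p,r["pixel"]),r["conf"]) for p in ps for r in env.tip_of("dye_bottle",p)[:2]])
# tank corners
p=ps[1]; k=512/800
for px in[(318,217),(424,206)]: print("tank front base/top",ground(p,np.array(px)*k,0),ground(p,np.array(px)*k,.08))
for t in["tank_front"]:
  for p in ps:
    r=env.outline_of(t,p)
    print([ (q["conf"],q["bbox"]) for q in r[:2]])
E
```

```text
target [np.int64(1277), np.int64(720)]
0.17448497459361278 [ 0.566 -0.039] 69.11065028962933 []
0.12461231188829758 [ 0.566 -0.039] 162.79498657278927 [0.039 0.033 0.115]
small [np.int64(691), np.int64(386)]
0.17514431467311042 [ 0.446 -0.047] 79.96683139758525 [0.031 0.024 0.083]
green [np.int64(1172), np.int64(742)]
0.21625617295292587 [ 0.647 -0.207] 128.24945337558424 []
bottle [(array([ 0.757, -0.204, -0.   ]), 0.69), (array([ 0.767, -0.206,  0.   ]), 0.66)]
tank front base/top [0.762 0.151 0.   ] [0.741 0.141 0.08 ]
tank front base/top [ 0.781 -0.075  0.   ] [ 0.759 -0.072  0.08 ]
[(0.94, [294.3, 158.4, 76.6, 52.7])]
[(0.57, [235.1, 114.1, 76.9, 47.4]), (0.22, [264.2, 192.8, 22.3, 34.2])]
```

View pics/crop.png

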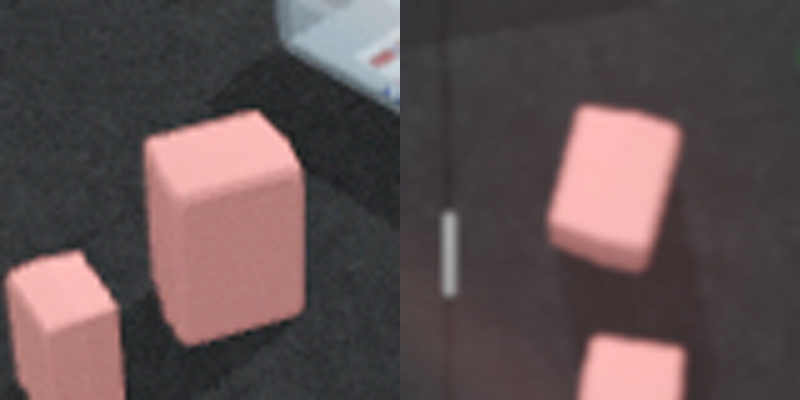

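```bash
cat > go.py <<'E'
import sys
from h import *
from scipy.spatial.transform import Rotation as Ro
np.set_printoptions(precision=2,suppress=True)
def plan(xyz,yaw):
    "tool-down goal with tool y along yaw(deg): print shift (cm) and turn (deg) in tool axes"
    s=env.observe(); R=np.array(s["tool_rot"]);p=np.array(s["position"])
    y=np.array([np.cos(np.radians(yaw)),np.sin(np.radians(yaw)),0]);z=np.array([0,0,-1.]);G=np.c_[np.cross(y,z),y,z]
    print("t",s["time_s"],"pos",p,"ydir",np.degrees(np.arctan2(R[1,1],R[0,1])),"q",np.array(s["q"]))
    print("turn",Ro.from_matrix(R.T@G).as_rotvec(degrees=True),"shift cm",R.T@(np.array(xyz)-p)*100)
if __name__=="__main__":
    a=list(map(float,sys.argv[1:])); plan(a[:3],a[3])
E
python3 - <<'E'
from go import *
print(np.array(env.observe()["tool_rot"]))
plan((.541,-.116,.231),162);plan((.541,-.116,.231),-18)
E
```

```text
[[-0.97  0.24  0.  ]
 [ 0.24  0.97 -0.  ]
 [-0.   -0.   -1.  ]]
t 1.7 pos [0.13 0.53 0.23] ydir 75.91553601547366 q [ 63.58  21.81  74.34  -0.    83.86 -12.34]
turn [ -0.    -0.   -86.08] shift cm [-55.3  -53.08   0.04]
t 1.7 pos [0.13 0.53 0.23] ydir 75.91553601547366 q [ 63.58  21.81  74.34  -0.    83.86 -12.34]
turn [-0.    0.   93.92] shift cm [-55.3  -53.08   0.04]
```

Emit:
move_arm(plan=[[0, 0, 0, -18, -17, 0, -1], [0, 0, 0, -18, -17, 0, -1], [0, 0, 0, -18, -17, 0, -1], [0, 0, 0, -18, -17, 0, -1], [0, 0, 0, -18, -17, 0, -1]])

```text
time_s: 2.2
position: [0.2677, 0.323, 0.2315]
tool_rot: [[-0.97, 0.243, 0.001], [0.243, 0.97, 0.0], [-0.001, 0.0, -1.0]]
ft_force: [1.6, -0.2, -0.4]
grip_width: 0.0121
gripper_force: 0.0
```

Emit:
move_arm(plan=[[0, 0, 0, -18, -17, 0, -1], [0, 0, 0, -18, -17, 0, -1], [0, 0, 0, -18, -17, 0, -1], [0, 0, 0, -18, -17, 0, -1], [0, 0, 0, -18, -17, 0, -1]])

```text
time_s: 2.7
position: [0.4011, 0.114, 0.2316]
tool_rot: [[-0.97, 0.244, 0.001], [0.244, 0.97, 0.0], [-0.001, 0.0, -1.0]]
ft_force: [0.9, 0.8, -0.1]
grip_width: 0.0
gripper_force: 0.0
```

Emit:
move_arm(plan=[[0, 0, 0, -18, -17, 0, -1], [0, 0, 0, -18, -17, 0, -1], [0, 0, 0, -18, -17, 0, -1], [0, 0, 0, -18, -17, 0, -1], [0, 0, 0, -18, -17, 0, -1]])

```text
time_s: 3.2
position: [0.5343, -0.0948, 0.2313]
tool_rot: [[-0.97, 0.244, 0.0], [0.244, 0.97, -0.0], [-0.0, 0.0, -1.0]]
ft_force: [0.6, 0.1, 0.1]
grip_width: 0.0002
gripper_force: 0.0
```

Emit:
move_arm(plan=[[0, 0, 40, 0, 0, 0, -1], [0, 0, 40, 0, 0, 0, -1], [0, 0, 40, 0, 0, 0, -1], [0, 0, 40, 0, 0, 0, -1], [0, 0, 40, 0, 0, 0, -1]])

```text
time_s: 3.7
position: [0.5335, -0.0927, 0.2313]
tool_rot: [[-0.582, 0.813, -0.0], [0.813, 0.582, 0.0], [0.0, -0.0, -1.0]]
ft_force: [0.1, 0.3, 0.4]
grip_width: -0.0002
gripper_force: 0.0
```

Emit:
move_arm(plan=[[0, 0, 54, 0, 0, 0, -1], [0, 0, 54, 0, 0, 0, -1], [0, 0, 54, 0, 0, 0, -1], [0, 0, 54, 0, 0, 0, -1], [0, 0, 54, 0, 0, 0, -1]])

```text
time_s: 4.2
position: [0.5335, -0.0926, 0.2313]
tool_rot: [[0.129, 0.992, -0.0], [0.992, -0.129, -0.0], [-0.0, -0.0, -1.0]]
ft_force: [-0.3, 0.2, 0.1]
grip_width: 0.0001
gripper_force: 0.0
```

```bash
python3 go.py .541 -.116 .092 -18
```

```text
t 4.2 pos [ 0.53 -0.09  0.23] ydir -7.411340147779516 q [-22.38  20.95  75.69  -0.    83.36 -14.97]
turn [-0.    0.   10.59] shift cm [-2.22  1.05 13.93]
```

Emit:
move_arm(plan=[[0, 0, 8, -2.2, 1.0, 0, -1], [0, 0, 10.6, -2.2, 1.0, 3, -1], [0, 0, 10.6, -2.2, 1.0, 8, -1], [0, 0, 10.6, -2.2, 1.0, 13.9, -1], [0, 0, 10.6, -2.2, 1.0, 13.9, -1]])

```text
time_s: 4.7
position: [0.5382, -0.1147, 0.0878]
tool_rot: [[0.303, 0.953, -0.009], [0.953, -0.303, 0.004], [0.001, -0.009, -1.0]]
ft_force: [0.3, 1.1, 0.6]
grip_width: -0.0
gripper_force: 0.0
```

Run:
```python
from go import *
plan((.541,-.116,.092),-18)
ps=[env.get_image(n) for n in("scene","top")]
cr=[]
for p in ps:
    u,v=proj(p,(.56,-.05,.08)).astype(int); cr.append(cv2.resize(p["color"][v-45:v+45,u-45:u+45,::-1],(400,400),interpolation=cv2.INTER_CUBIC))
cv2.imwrite("pics/b.png",np.hstack(cr))
```

```text
t 4.7 pos [ 0.54 -0.11  0.09] ydir -17.664239979068775 q [-24.36  30.37  86.01  -0.    64.15  -6.69]
turn [-0.54 -0.06  0.34] shift cm [-0.04  0.3  -0.42]
```

View pics/b.png

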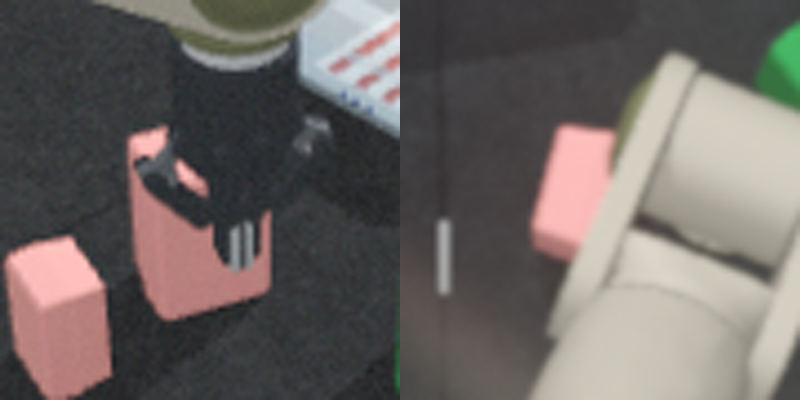

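Emit:
move_arm(plan=[[0, 0, 0, 0.8, 0.3, -0.4, -1], [0, 0, 0, 1.6, 0.3, -0.4, -1], [0, 0, 0, 2.4, 0.3, -0.4, -1], [0, 0, 0, 3.2, 0.3, -0.4, -1], [0, 0, 0, 4.0, 0.3, -0.4, -1]])

```text
time_s: 5.3
position: [0.556, -0.0776, 0.0968]
tool_rot: [[0.303, 0.953, 0.001], [0.953, -0.303, -0.0], [-0.0, 0.001, -1.0]]
ft_force: [-0.2, -0.3, -0.1]
grip_width: 0.0001
gripper_force: 0.3
```

Emit:
move_arm(plan=[[0, 0, 0, 0.7, 0, 0, -1], [0, 0, 0, 1.4, 0, 0, -1], [0, 0, 0, 2.1, 0, 0, -1], [0, 0, 0, 2.8, 0, 0, -1], [0, 0, 0, 3.5, 0, 0, -1]])

```text
time_s: 5.8
position: [0.5665, -0.0446, 0.0963]
tool_rot: [[0.303, 0.953, -0.0], [0.953, -0.303, 0.0], [0.0, -0.0, -1.0]]
ft_force: [0.1, 0.8, 0.0]
grip_width: 0.0004
gripper_force: 0.0
```

Run:
```python
from go import *
plan((.541,-.116,.092),-18)
ps=[env.get_image(n) for n in("scene","top")]
cr=[]
for p in ps:
    u,v=proj(p,(.57,-.03,.08)).astype(int); cr.append(cv2.resize(p["color"][v-45:v+45,u-45:u+45,::-1],(400,400),interpolation=cv2.INTER_CUBIC))
cv2.imwrite("pics/c.png",np.hstack(cr))
```

```text
t 5.8 pos [ 0.57 -0.04  0.1 ] ydir -17.660625013996512 q [-16.43  31.06  82.87   0.    66.08   1.22]
turn [-0.01 -0.    0.34] shift cm [-7.58 -0.26  0.43]
```

View pics/c.png

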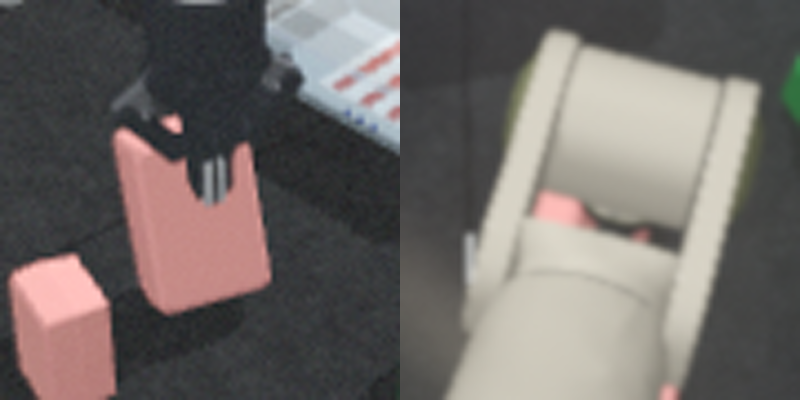

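The box is tilting left as intended (leaning about its base edge). Keep pushing.

Emit:
move_arm(plan=[[0, 0, 0, 0.6, 0, 0, -1], [0, 0, 0, 1.2, 0, 0, -1], [0, 0, 0, 1.8, 0, 0, -1], [0, 0, 0, 2.3, 0, 0, -1], [0, 0, 0, 2.6, 0, 0, -1]])

```text
time_s: 6.4
position: [0.5743, -0.0198, 0.0963]
tool_rot: [[0.303, 0.953, -0.0], [0.953, -0.303, -0.0], [-0.0, -0.0, -1.0]]
ft_force: [0.2, -0.3, -1.1]
grip_width: 0.0002
gripper_force: 0.0
```

Emit:
move_arm(plan=[[0, 0, 0, 0, 0, 0, -1], [0, 0, 0, 0, 0, 0, -1], [0, 0, 0, -1, 0, 0, -1], [0, 0, 0, -3, 0, -3, -1], [0, 0, 0, -5, 0, -8, -1]])

```text
time_s: 6.9
position: [0.5578, -0.0676, 0.1714]
tool_rot: [[0.303, 0.953, -0.006], [0.953, -0.303, 0.002], [-0.0, -0.006, -1.0]]
ft_force: [0.7, -0.4, 0.1]
grip_width: 0.0002
gripper_force: 0.0
```

Run:
```python
from fit import *
from go import plan
plan((.50,.04,.17),95);plan((.50,.04,.17),-85)
ps=[env.get_image(n) for n in("scene","top")]
cr=[]
for p in ps:
    u,v=proj(p,(.59,.04,.03)).astype(int); cr.append(cv2.resize(p["color"][v-60:v+60,u-60:u+60,::-1],(400,400),interpolation=cv2.INTER_CUBIC))
cv2.imwrite("pics/d.png",np.hstack(cr))
m=colmask(ps[0],(.59,.04,.03)); print(m.sum())
r=fit(ps[:1],[m],(.594,.047),(.06,.041,.062)); print(r.fun,r.x,np.degrees(r.x[2]))
```

```text
t 6.9 pos [ 0.56 -0.07  0.17] ydir -17.661802850510163 q [-18.97  25.97  77.9   -0.01  76.48  -1.31]
turn [  -0.23   -0.34 -112.66] shift cm [ 8.5  -8.77  0.19]
t 6.9 pos [ 0.56 -0.07  0.17] ydir -17.661802850510163 q [-18.97  25.97  77.9   -0.01  76.48  -1.31]
turn [-0.3   0.21 67.34] shift cm [ 8.5  -8.77  0.19]
1103
0.07582139848357206 [0.59 0.05 1.21] 69.60649136862533
```

View pics/d.png

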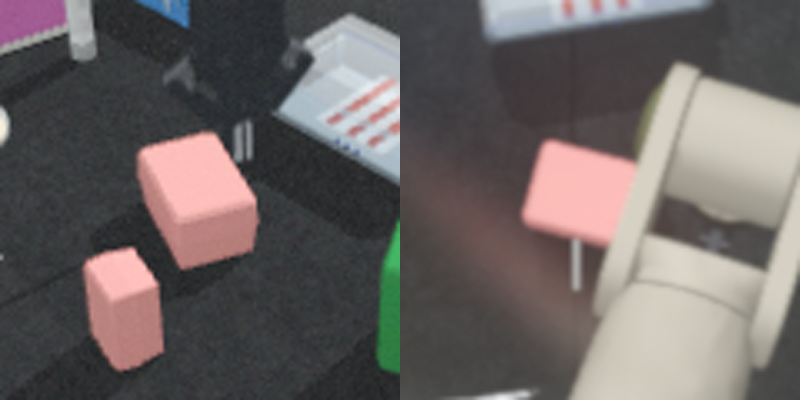

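Emit:
move_arm(plan=[[0, 0, 40, 9, -8.6, 0, -1], [0, 0, 40, 9, -8.6, 0, -1], [0, 0, 40, 9, -8.6, 0, -1], [0, 0, 40, 9, -8.6, 0, 0], [0, 0, 40, 9, -8.6, 0, 1]])

```text
time_s: 7.5
position: [0.5043, 0.0455, 0.1728]
tool_rot: [[0.847, 0.531, 0.0], [0.531, -0.847, -0.0], [0.0, 0.0, -1.0]]
ft_force: [0.3, -0.8, -0.6]
grip_width: 0.028
gripper_force: 0.0
```

Emit:
move_arm(plan=[[0, 0, 27, 0, 0, 0, 1], [0, 0, 27, 0, 0, 0, 1], [0, 0, 27, 0, 0, 0, 1], [0, 0, 27, 0, 0, 0, 1], [0, 0, 27, 0, 0, 0, 1]])

```text
time_s: 8.0
position: [0.5047, 0.0449, 0.1726]
tool_rot: [[0.995, 0.096, -0.0], [0.096, -0.995, -0.0], [-0.0, 0.0, -1.0]]
ft_force: [-0.2, 0.2, -0.4]
grip_width: 0.0854
gripper_force: 0.0
```

Run:
```python
from fit import *
from go import plan
plan((.503,.045,.025),-85)
ps=[env.get_image(n) for n in("scene","top")]
for q in([0],[1],[0,1]):
    m=[colmask(ps[i],(.59,.05,.03)) for i in q]
    r=fit([ps[i] for i in q],m,(.594,.047),(.06,.041,.062)); print(q,[a.sum() for a in m],r.fun,r.x,np.degrees(r.x[2]))
cr=[]
for p in ps:
    u,v=proj(p,(.62,.04,.03)).astype(int); cr.append(cv2.resize(p["color"][v-75:v+75,u-75:u+75,::-1],(400,400),interpolation=cv2.INTER_CUBIC))
cv2.imwrite("pics/e.png",np.hstack(cr))
```

```text
t 8.0 pos [0.5  0.04 0.17] ydir -84.50872459366202 q [-8.33 20.57 86.76 -0.   72.68 76.18]
turn [0.   0.01 0.49] shift cm [-0.17 -0.03 14.76]
[0] [np.int64(1100)] 0.07834877843302446 [0.59 0.05 1.21] 69.60649136862533
[1] [np.int64(0)] 1.0 [0.59 0.05 0.  ] 0.0
[0, 1] [np.int64(1100), np.int64(0)] 1.0783487784330243 [0.59 0.05 1.21] 69.60649136862533
```

View pics/e.png

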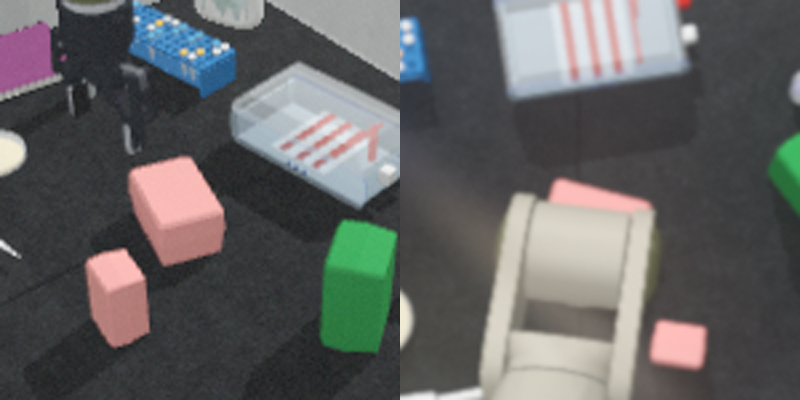

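Emit:
move_arm(plan=[[0, 0, 0, 0, 0, 4, 1], [0, 0, 0, 0, 0, 8, 1], [0, 0, 0, 0, 0, 12, 1], [0, 0, 0, 0, 0, 14.7, 1], [0, 0, 0, 0, 0, 14.7, 1]])

```text
time_s: 8.6
position: [0.5031, 0.0453, 0.023]
tool_rot: [[0.995, 0.095, -0.006], [0.095, -0.995, 0.001], [-0.006, -0.001, -1.0]]
ft_force: [0.4, 0.7, 0.8]
grip_width: 0.0853
gripper_force: 0.0
```

Emit:
move_arm(plan=[[0, 0, 0, 1, 0, 0, 1], [0, 0, 0, 2, 0, 0, 1], [0, 0, 0, 3, 0, 0, 1], [0, 0, 0, 4, 0, 0, 1], [0, 0, 0, 5, 0, 0, 1]])

```text
time_s: 9.1
position: [0.5558, 0.0499, 0.0263]
tool_rot: [[0.996, 0.093, 0.001], [0.093, -0.996, -0.0], [0.001, 0.0, -1.0]]
ft_force: [-1.0, -0.2, 0.2]
grip_width: 0.0857
gripper_force: 0.5
```

Emit:
move_arm(plan=[[0, 0, 0, 0.8, 0, 0, 1], [0, 0, 0, 1.6, 0, 0, 1], [0, 0, 0, 2.4, 0, 0, 1], [0, 0, 0, 3.2, 0, 0, 1], [0, 0, 0, 4.0, 0, 0, 1]])

```text
time_s: 9.6
position: [0.5949, 0.0537, 0.0257]
tool_rot: [[0.996, 0.093, -0.0], [0.093, -0.996, 0.0], [-0.0, -0.0, -1.0]]
ft_force: [-1.4, -0.9, 0.4]
grip_width: 0.0851
gripper_force: 0.6
```

Run:
```python
from fit import *
from go import plan
plan((.675,.04,.025),-85)
p=env.get_image("scene")
m=colmask(p,(.655,.05,.03))
r=fit([p],[m],(.65,.047),(.06,.041,.062)); print(m.sum(),r.fun,np.round(r.x,4),np.degrees(r.x[2]))
for t in("scene","top"):
    q=env.get_image(t); print([(round(a["conf"],2),np.round(ground(q,a["pixel"]),3)) for a in env.tip_of("tank_front",q)[:2]])
```

```text
t 9.6 pos [0.59 0.05 0.03] ydir -84.65165359049772 q [-6.19 38.64 81.77  0.   59.61 78.46]
turn [-0.01  0.02  0.35] shift cm [7.84 2.11 0.07]
0 1.0 [0.65 0.05 0.  ] 0.0
[(0.83, array([0.76, 0.03, 0.  ]))]
[(0.73, array([0.77, 0.03, 0.  ]))]
```

```bash
cat >> fit.py <<'E'
def pinkbox(p):
    "box lying: fit to pink pixels near bench region x>.55 (occluders left out of the mask count little)"
    best=None
    c=p["color"].astype(int); m=((c[:,:,0]-c[:,:,1])>25).astype(np.uint8)
    n,l,st,ce=cv2.connectedComponentsWithStats(m,connectivity=4)
    for i in range(1,n):
        g=ground(p,ce[i],.03)
        if st[i,4]>120 and .55<g[0]<.76 and -.1<g[1]<.2:
            print("comp",st[i],g)
            r=fit([p],[l==i],g[:2],(.06,.041,.062)); print(r.fun,np.round(r.x,4),np.degrees(r.x[2]))
E
python3 - <<'E'
from fit import *
p=env.get_image("scene"); pinkbox(p)
u,v=proj(p,(.68,.04,.03)).astype(int); a=p["color"][v-70:v+70,u-80:u+80,::-1]
cv2.imwrite("pics/f.png",cv2.resize(a,(640,560),interpolation=cv2.INTER_CUBIC))
E
```

```text
comp [230 158  40  39 665] [0.64437897 0.0527651  0.03      ]
0.462843295638126 [0.6466 0.0711 1.5847] 90.79578983955167
```

View pics/f.png

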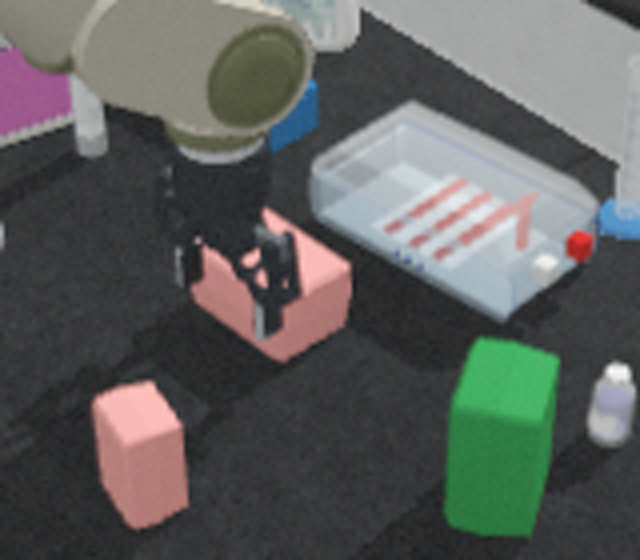

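Run:
```python
from h import *
p=env.get_image("scene");u,v=proj(p,(.68,.04,.03)).astype(int)
for a in[(283,362),(350,322)]: print(ground(p,(u-80+a[0]/4,v-70+a[1]/4)))
print(ground(p,(u-80+350/4,v-70+265/4),.06))
```

```text
[0.61435792 0.00920234 0.        ]
[0.68741921 0.01463066 0.        ]
[0.68651076 0.01362483 0.06      ]
```

Emit:
move_arm(plan=[[0, 0, 0, -2, 0, 0, 1], [0, 0, 0, -3, 0, 0, 1], [0, 0, 0, -3, 0, -5, 1], [0, 0, 0, -3, 0, -10, 1], [0, 0, 0, -3, 0, -12, 0]])

```text
time_s: 10.45
position: [0.5658, 0.0507, 0.1505]
tool_rot: [[0.996, 0.093, 0.007], [0.093, -0.996, -0.001], [0.007, 0.001, -1.0]]
ft_force: [0.2, -0.4, -0.7]
grip_width: 0.0735
gripper_force: 0.0
```

Emit:
move_arm(plan=[[0, 0, -40, 8.5, -11, 0, -1], [0, 0, -40, 8.5, -11, 0, -1], [0, 0, -40, 8.5, -11, 0, -1], [0, 0, -40, 8.5, -11, 0, -1], [0, 0, -40, 8.5, -11, 0, -1]])

```text
time_s: 10.95
position: [0.6389, 0.1694, 0.1452]
tool_rot: [[0.698, 0.716, -0.0], [0.716, -0.698, -0.0], [-0.0, -0.0, -1.0]]
ft_force: [-0.6, -0.2, 0.3]
grip_width: 0.0001
gripper_force: 0.0
```

Emit:
move_arm(plan=[[0, 0, -50, 0, 0, 0, -1], [0, 0, -50, 0, 0, 0, -1], [0, 0, -50, 0, 0, 0, -1], [0, 0, -50, 0, 0, 0, -1], [0, 0, -50, 0, 0, 0, -1]])

```text
time_s: 11.45
position: [0.6388, 0.1682, 0.1458]
tool_rot: [[0.023, 1.0, -0.0], [1.0, -0.023, 0.0], [0.0, -0.0, -1.0]]
ft_force: [0.1, -0.5, -0.7]
grip_width: -0.0002
gripper_force: 0.0
```

Run:
```python
from fit import *
from go import plan
plan((.640,.169,.025),5.3)
p=env.get_image("scene"); pinkbox(p); p=env.get_image("top"); pinkbox(p)
```

```text
t 11.45 pos [0.64 0.17 0.15] ydir -1.3343628612139755 q [ 4.5  36.61 62.62  0.   80.78  5.84]
turn [-0.01 -0.   -6.63] shift cm [ 0.08  0.12 12.08]
comp [ 228  157   42   40 1128] [0.65 0.07 0.03]
0.08823529411764708 [0.65 0.07 1.51] 86.78506024119544
comp [ 207  154   42   32 1167] [0.65 0.07 0.03]
0.032994923857868064 [ 0.65  0.07 -1.5 ] -85.69884303910484
```

Emit:
move_arm(plan=[[0, 0, -6, 0, 0, 4, -1], [0, 0, -6, 0, 0, 8, -1], [0, 0, -6, 0, 0, 12, -1], [0, 0, -6, 0, 0, 12, -1], [0, 0, -6, 0, 0, 12, -1]])

```text
time_s: 12.05
position: [0.6393, 0.1683, 0.0266]
tool_rot: [[-0.073, 0.997, 0.0], [0.997, 0.073, 0.0], [0.0, 0.0, -1.0]]
ft_force: [-1.0, -0.1, 1.2]
grip_width: 0.0001
gripper_force: 0.0
```

Emit:
move_arm(plan=[[0, 0, 0, -1, 0, 0, -1], [0, 0, 0, -2, 0, 0, -1], [0, 0, 0, -3, 0, 0, -1], [0, 0, 0, -4, 0, 0, -1], [0, 0, 0, -5, 0, 0, -1]])

```text
time_s: 12.55
position: [0.643, 0.1173, 0.0263]
tool_rot: [[-0.075, 0.997, 0.001], [0.997, 0.075, 0.0], [0.0, 0.001, -1.0]]
ft_force: [-0.7, 0.9, 0.8]
grip_width: -0.0002
gripper_force: 0.5
```

Emit:
move_arm(plan=[[0, 0, 0, -0.8, 0, 0, -1], [0, 0, 0, -1.5, 0, 0, -1], [0, 0, 0, -2.1, 0, 0, -1], [0, 0, 0, -2.1, 0, 0, -1], [0, 0, 0, -1, 0, 0, -1]])

```text
time_s: 13.05
position: [0.6436, 0.1077, 0.0256]
tool_rot: [[-0.074, 0.997, -0.0], [0.997, 0.074, -0.0], [-0.0, -0.0, -1.0]]
ft_force: [-0.0, 0.6, -0.7]
grip_width: 0.0
gripper_force: 0.0
```

Emit:
move_arm(plan=[[0, 0, 0, 3, 0, 0, -1], [0, 0, 0, 3, 0, -3, -1], [0, 0, 0, 3, 0, -8, -1], [0, 0, 0, 3, 0, -12, -1], [0, 0, 0, 3, 0, -12, -1]])

```text
time_s: 13.55
position: [0.6432, 0.1398, 0.1521]
tool_rot: [[-0.077, 0.997, 0.011], [0.997, 0.077, 0.0], [-0.0, 0.011, -1.0]]
ft_force: [-1.0, -0.9, -0.7]
grip_width: 0.0001
gripper_force: 0.0
```

Run:
```python
from fit import *
from go import plan
np.set_printoptions(precision=3,suppress=True)
plan((.56,.025,.14),-85)
p=env.get_image("scene"); pinkbox(p); p=env.get_image("top"); pinkbox(p)
```

```text
t 13.55 pos [0.643 0.14  0.152] ydir 4.392254685307115 q [ 1.978 35.801 63.111  0.003 80.446 -2.414]
turn [ 0.525 -0.482 89.391] shift cm [-10.809  -9.192   1.115]
comp [ 237  163   43   41 1176] [0.65  0.026 0.03 ]
0.08786936236391918 [0.65  0.025 1.548] 88.67873119502629
comp [ 222  153   41   32 1158] [0.654 0.024 0.03 ]
0.027257240204429323 [0.653 0.024 1.647] 94.35033096322192
```

Emit:
move_arm(plan=[[0, 0, 40, -11, -8, 0, -1], [0, 0, 40, -11, -8, 0, -1], [0, 0, 40, -11, -8, 0, -1], [0, 0, 40, -11, -8, 0, 0], [0, 0, 40, -11, -8, 0, 1]])

```text
time_s: 14.15
position: [0.5685, 0.0222, 0.1442]
tool_rot: [[0.589, 0.808, -0.003], [0.808, -0.589, 0.001], [-0.001, -0.003, -1.0]]
ft_force: [-0.2, -0.7, 0.7]
grip_width: 0.0284
gripper_force: 0.0
```

Emit:
move_arm(plan=[[0, 0, 49.5, 0, 0, 0, 1], [0, 0, 49.5, 0, 0, 0, 1], [0, 0, 49.5, 0, 0, 0, 1], [0, 0, 49.5, 0, 0, 0, 1], [0, 0, 49.5, 0, 0, 0, 1]])

```text
time_s: 14.65
position: [0.5689, 0.0232, 0.1439]
tool_rot: [[0.982, 0.191, -0.004], [0.191, -0.982, 0.001], [-0.003, -0.001, -1.0]]
ft_force: [0.0, -0.1, 0.4]
grip_width: 0.0855
gripper_force: 0.0
```

Run:
```python
from go import plan
plan((.56,.018,.025),-85)
```

```text
t 14.65 pos [0.57 0.02 0.14] ydir -78.98996810707938 q [-9.57 28.16 79.06  0.   72.99 69.42]
turn [-0.06  0.2   6.01] shift cm [-0.93  0.36 11.89]
```

Emit:
move_arm(plan=[[0, 0, 6, -0.9, 0.4, 4, 1], [0, 0, 6, -0.9, 0.4, 8, 1], [0, 0, 6, -0.9, 0.4, 11.9, 1], [0, 0, 6, -0.9, 0.4, 11.9, 1], [0, 0, 6, -0.9, 0.4, 11.9, 1]])

```text
time_s: 15.15
position: [0.5614, 0.0173, 0.0265]
tool_rot: [[0.996, 0.093, -0.002], [0.093, -0.996, 0.0], [-0.002, -0.001, -1.0]]
ft_force: [-0.1, -0.0, 0.7]
grip_width: 0.0852
gripper_force: 0.0
```

Emit:
move_arm(plan=[[0, 0, 0, 1, 0, 0, 1], [0, 0, 0, 2, 0, 0, 1], [0, 0, 0, 3, 0, 0, 1], [0, 0, 0, 4, 0, 0, 1], [0, 0, 0, 5, 0, 0, 1]])

```text
time_s: 15.65
position: [0.6131, 0.0217, 0.0282]
tool_rot: [[0.996, 0.093, 0.002], [0.093, -0.996, -0.0], [0.002, 0.001, -1.0]]
ft_force: [-0.7, -0.2, 0.9]
grip_width: 0.0856
gripper_force: 0.6
```

Emit:
move_arm(plan=[[0, 0, 0, 1, 0, 0, 1], [0, 0, 0, 2, 0, 0, 1], [0, 0, 0, 3, 0, 0, 1], [0, 0, 0, 4, 0, 0, 1], [0, 0, 0, 5, 0, 0, 1]])

```text
time_s: 16.15
position: [0.6627, 0.0264, 0.0283]
tool_rot: [[0.996, 0.093, 0.002], [0.093, -0.996, -0.0], [0.002, 0.001, -1.0]]
ft_force: [-0.2, -0.7, 0.4]
grip_width: 0.0854
gripper_force: 0.5
```

Emit:
move_arm(plan=[[0, 0, 0, 0.2, 0, 0, 1], [0, 0, 0, 0.4, 0, 0, 1], [0, 0, 0, 0.6, 0, 0, 1], [0, 0, 0, 0.8, 0, 0, 1], [0, 0, 0, 1.0, 0, 0, 1]])

```text
time_s: 16.65
position: [0.6712, 0.0272, 0.0269]
tool_rot: [[0.996, 0.093, -0.0], [0.093, -0.996, 0.0], [-0.0, -0.0, -1.0]]
ft_force: [-1.4, -0.6, 0.2]
grip_width: 0.0852
gripper_force: 0.6
```

Emit:
move_arm(plan=[[0, 0, 0, 0.1, 0, 0, 1], [0, 0, 0, 0.2, 0, 0, 1], [0, 0, 0, 0.3, 0, 0, 1], [0, 0, 0, 0.4, 0, 0, 1], [0, 0, 0, 0.4, 0, 0, 1]])

```text
time_s: 17.15
position: [0.6728, 0.0272, 0.0268]
tool_rot: [[0.996, 0.094, -0.006], [0.094, -0.996, -0.001], [-0.006, 0.0, -1.0]]
ft_force: [-13.6, -2.0, 8.2]
grip_width: 0.0855
gripper_force: 6.9
```

Run:
```python
from fit import *
p=env.get_image("scene")
u,v=proj(p,(.74,.03,.03)).astype(int); a=p["color"][v-50:v+50,u-60:u+60,::-1]
q=env.get_image("top");pinkbox(q)
u,v=proj(q,(.74,.03,.03)).astype(int); b=q["color"][v-50:v+50,u-60:u+60,::-1]
cv2.imwrite("pics/g.png",cv2.resize(np.hstack([a,b]),(800,333),interpolation=cv2.INTER_CUBIC))
```

```text
(no output)
```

View pics/g.png

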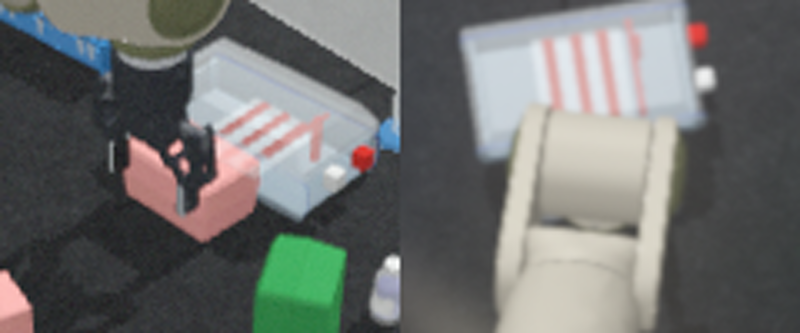

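Emit:
move_arm(plan=[[0, 0, 0, -0.3, 0, 0, 1], [0, 0, 0, -0.8, 0, 0, 1], [0, 0, 0, -2, 0, 0, 1], [0, 0, 0, -4, 0, 0, 1], [0, 0, 0, -5, 0, -4, 1]])

```text
time_s: 17.75
position: [0.6217, 0.0232, 0.0625]
tool_rot: [[0.996, 0.093, -0.01], [0.093, -0.996, 0.002], [-0.01, -0.003, -1.0]]
ft_force: [-0.3, 0.4, 0.2]
grip_width: 0.0851
gripper_force: 0.0
```

Emit:
move_arm(plan=[[0, 0, 0, 0, 0, -5, 1], [0, 0, 0, 0, 0, -10, 1], [0, 0, 0, -5, 0, -12, 1], [0, 0, 0, -10, 0, -12, 1], [0, 0, 0, -15, 0, -12, 1]])

```text
time_s: 18.25
position: [0.4781, 0.0093, 0.1873]
tool_rot: [[0.996, 0.093, 0.002], [0.093, -0.996, -0.0], [0.002, 0.001, -1.0]]
ft_force: [0.8, -0.9, -0.1]
grip_width: 0.0855
gripper_force: 0.0
```

Run:
```python
from fit import *
np.set_printoptions(precision=3,suppress=True)
p=env.get_image("scene");pinkbox(p)
u,v=proj(p,(.74,.03,.03)).astype(int); a=p["color"][v-50:v+50,u-60:u+60,::-1]
q=env.get_image("top");pinkbox(q)
u,v=proj(q,(.74,.03,.03)).astype(int); b=q["color"][v-50:v+50,u-60:u+60,::-1]
cv2.imwrite("pics/i.png",cv2.resize(np.hstack([a,b]),(800,333),interpolation=cv2.INTER_CUBIC))
```

```text
comp [ 254  154   42   39 1086] [0.723 0.033 0.03 ]
0.11869918699186988 [0.722 0.036 1.564] 89.59018259798003
comp [ 219  131   42   32 1092] [0.726 0.031 0.03 ]
0.10176619007569387 [0.723 0.03  1.637] 93.81114531141996
```

View pics/i.png

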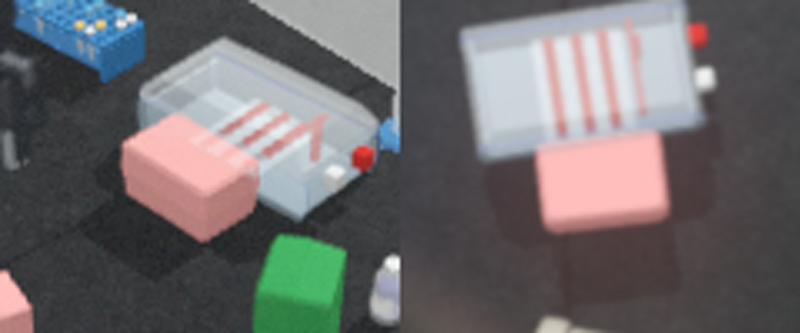

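```bash
python3 -c "
from rig import env
print(env.close_job())"
```

```text
the job is handed in; nothing more can be done
None
```

The larger pink tip box was tipped onto its base, lid up, slid flush against the front of the gel tank with its middle within about 1 cm of the tank's, and the job was handed in at about 18 s; the bystanders were never touched, but I did not re-measure them afterwards.

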